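# Pop open the sample chamber

### The arm

A 6-joint arm with a two-finger parallel gripper is mounted at the origin on the work surface. World frame = base frame: x ahead of the robot, y to its left, z up, the work surface at z = 0. Lengths are in m, angles in rad, forces in N, time in s.
With the tool pointing down it reaches from about 0.375 to 0.975 m from the base axis. Payload 3.8 kg.
Tool frame: the origin (TCP) lies at the very end of the fingers, on their centre line; the grasp point (between the pads) lies env.tcp_to_grasp behind it (env.tcp_to_grasp is the distance from the TCP to the grasp point, in m); z points along the fingers, y is the line along which they close (so a half turn about z gives the same grasp; the last joint's range is limited). The gripper opens to 85 mm and grips with 20 to 120 N. Pads are 22 mm wide; open, the fingers measure 114 mm over their backs; the gripper's body (76 mm by 85 mm) begins 54 mm behind the grasp point. The pads swing forward as they close: fully open they stand 13 mm farther back than shut.
Start: joints at [-1.165, 0.264, 1.604, -0, 1.274, -0.037], TCP at [0.289, -0.61, 0.231] pointing down, gripper open.
Joint ranges: [-2.63, 2.63], [-0.94, 2.18], [0.31, 2.57], [-1.31, 4.45], [0, 2.66], [-2.55, 2.55]. Speed limits (rad/s): [2.57, 2.57, 3.14, 3.14, 3.14, 3.14].

### API

Orientations are given as a unit quaternion [w, x, y, z].
In Python, from workcell import env gives the robot as it stands.
- The arm moves only by the tool step_arm, never from a script. Its argument "steps" is one flat list of numbers, 6 for each row, row after row: the shift along the tool's x, y, z in cm, then the turn, a rotation vector about the tool's x, y, z in rad. In form: [dx, dy, dz, ax, ay, az, dx, dy, dz, ax, ay, az, ...]. A call has 1 to 8 rows; each row is the pose to reach, as a shift and turn from the pose commanded when the call began, along the tool's axes at that moment; what a row does not reach only later rows make up. A row lasts 1/10 s, in which the tool goes at most 50 mm and 8.59 degrees, less where a joint would pass 70% of its speed; a pose out of reach is approached as far as the arm can. A call with a gripper value outside its range is refused whole. "jaw" is the finger opening in cm, from 0 to 8.54, set as the call begins (left out, the last holds). The fingers move at their own pace and stop on an object; the grip force is fixed at half the most. Time passes only in rows, so rows that repeat a pose let the fingers close. It gives the time, the measured TCP pose, the force, the opening and the grip force at its end, in the units of the state.
- env.read_state(): the state, without advancing time (a new reading comes with each control period).
- env.grab_frame(name): name is "side" or "top"; returns (picture, depth): 420x560x3 uint8, red, green, blue; 420x560 float32, m along the optical axis (not along the pixel's ray), 0 where there is no reading.
- env.calibration(name): a dict with "fx", "fy", "cx", "cy" (pixels), "extrinsics" (4x4, takes a point from world to camera coordinates). Camera axes: x right, y down, z forward; pixel columns grow to the right and rows downward; lengths in m; the calibration is good to about 2 mm. A picture is of the moment at which its call begins. calibration takes no time and is no camera call.
- env.close_job(): hands the job in; it is judged then, once.
The state is a dict: "clock": time; "joint_positions": joint angles; "joint_vel": joint speeds; "joint_efforts": joint torques, N m; "tcp_pos": TCP position; "eef_rot": TCP orientation; "force": force on the tool from outside, world axes, zero at the start; "ft_torque": the same for the moment, N m; "width": finger opening in m; "grip_force": force on a finger pad.
Only numpy, scipy, OpenCV 4.12 (cv2) and the standard library are available. Lean on these libraries where they do the work, as an engineer would, in place of code of your own. Each camera call takes 0.05 s, during which the arm holds its last target. There are 200 camera calls.

### The job

Press the oblong release button on the console of the sample chamber so that its lid unlatches and springs fully open, then take the hand away and leave it open. Do not press the round start button beside it, and leave the white sample jar standing where it is.

Things in the scene. Friction and masses are not known exactly. Their poses are not given: they have to be found in the camera images.
- release_top (a point): Centre of the top face of the release button: light grey, oblong, 44 mm (y) x 22 mm (x), in a black bezel on the dark-blue console of the sample chamber. At rest 83 mm above the bench, 12 mm proud of its bezel. Springs 6 mm straight down (1.5 N to start, 5 N at the bottom) and back up; 4 mm or more unlatches the lid. Axes: x level, from the console towards the lid; y along the console; z up.
- start_top (a point): Centre of the top face of the start button: light grey, round, 24 mm in diameter, black bezel 38 mm in diameter. On the same console, at the same height, 120 mm from the release button along y (on its left or its right). Same travel and spring. It must not be pressed. Same axes.
- lid (a joint): Angle of the chamber's white lid (178 x 250 x 22 mm), rad: 0 shut and latched, 1.5 fully open at its stop, upright. The chamber is fixed, 95 mm high when shut. The shut lid's front edge is 55 mm in x beyond the buttons' centres, its hinge 237 mm, at 71 mm height. Unlatched, it rises by its spring to the stop in about 1 s and stays; if it meets the hand, it opens on once the hand has gone up.
- jar_mid (a point): Centre (half-way up) of a loose white plastic jar with a lid, 56 mm in diameter, 90 mm tall, 0.3 kg, standing on the bench beside the chamber, 120 mm or more from the buttons.

How it is judged:
By the outcome, as a careful person would: the job done as asked, in the order asked, and still so for the second after the job is handed in, with the robot touching nothing.
It also fails if it takes over 24 s, if anything falls off the work surface, if the arm or the gripper's body presses on something with over 40 N, if the wrist force passes 120 N, or if a joint passes its speed limit or range.

## Working session

There is one attempt and no reset: what is moved stays moved. The work goes in short steps, Python scripts to look and compute and a tool call to move; the robot and the scene stay as the last step left them, time stands still between calls to the robot, and variables do not carry over. Pictures are saved under pics/ and viewed, at most 10 in all, crops included, and the job is handed in when it is done.

Besides the shell and the picture viewer there is one more tool, called after "Call:" as a command line: name --argument value ..., lists and objects as JSON in quotes. step_arm: Moves the arm, as the interface text tells. Its arguments: {"type":"object","properties":{"steps":{"type":"array"},"jaw":{"type":"number"}},"required":["steps"]}

```bash
mkdir -p pics
python3 - <<'E'
from workcell import env
import cv2,numpy as np
for n in("top","side"):
    p,d=env.grab_frame(n); cv2.imwrite(f"pics/{n}0.png",p[:,:,::-1]); np.savez(f"{n}0.npz",p=p,d=d)
s=env.read_state(); print(s['clock'],s['tcp_pos'],s['eef_rot'],s['width'],s['force'],env.tcp_to_grasp)
E
```

```text
0.1 [ 0.28894897 -0.60926945  0.23003529] [-1.03618720e-03  9.75587317e-01  2.19609369e-01 -1.95560822e-04] 0.08537146507055457 [-0.59432531  0.64734434 -0.05436122] 0.0187
```

View pics/top0.png

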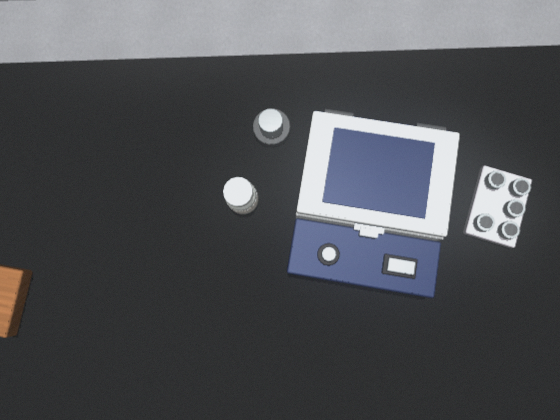

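View pics/side0.png

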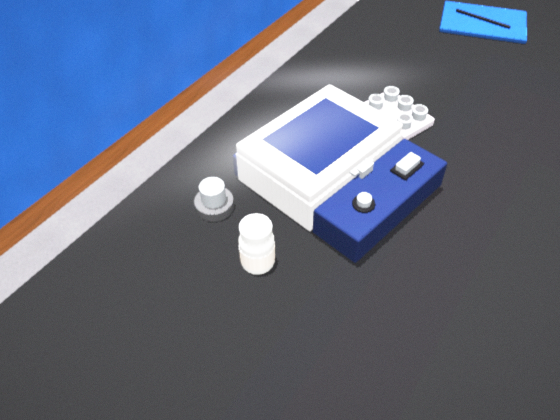

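The top view shows the oblong release button near (401,266), the start button near (329,254) and the jar near (240,195). In the side view they are near (408,163), (364,200) and (257,243).

```bash
cat > h.py <<'E'
from workcell import env
import cv2,numpy as np
def blob(n,p,uv,r=16,thr=150):
    g=p.min(2); u,v=uv; m=np.zeros_like(g); m[v-r:v+r,u-r:u+r]=(g[v-r:v+r,u-r:u+r]>thr)
    k,l,st,c=cv2.connectedComponentsWithStats(m); i=1+np.argmax(st[1:,4]); return c[i],st[i]
def ray(n,uv,z):
    c=env.calibration(n);E=c["extrinsics"];R=E[:3,:3];o=-R.T@E[:3,3]
    d=R.T@np.array([(uv[0]-c["cx"])/c["fx"],(uv[1]-c["cy"])/c["fy"],1]); return o+d*(z-o[2])/d[2]
E
python3 - <<'E'
from h import *
for n,a in(("top",[(401,266),(329,254)]),("side",[(408,161),(364,199)])):
    f=np.load(n+"0.npz")
    for uv in a:
        c,s=blob(n,f["p"],uv); print(n,uv,c,s,ray(n,c,.083 if n=="top" else .080))
f=np.load("top0.npz"); print("jar",ray("top",(239,190),.09))
c=env.calibration("top");print("cam",c["fx"])
a=ray("top",blob("top",f["p"],(401,266))[0],.083);b=ray("top",blob("top",f["p"],(329,254))[0],.083)
print("dist",np.linalg.norm(a-b))
y=(b-a)/np.linalg.norm(b-a); print("dir",y)
for n,uv in(("lidcorner",(298,216)),("lidc2",(444,235)),("lidback",(313,114))):print(n,ray("top",uv,.095))
from scipy.spatial.transform import Rotation as R
s=env.read_state();q=s["eef_rot"];M=R.from_quat(q,scalar_first=True).as_matrix();print(M)
for h in(.16,.093):
  print((M.T@(np.r_[a[:2],h]-s["tcp_pos"]))*100)
E
```

```text
top (401, 266) [400.9122807  265.65789474] [388 258  27  17 342] [ 0.5333069  -0.04807063  0.083     ]
top (329, 254) [328.54304636 253.39735099] [322 247  14  14 151] [0.55564027 0.06963297 0.083     ]
side (408, 161) [407.52537313 162.44477612] [396 152  25  23 335] [ 0.53120148 -0.0461535   0.08      ]
side (364, 199) [363.91542289 199.15422886] [357 192  15  16 201] [0.55324688 0.07113789 0.08      ]
jar [0.66436607 0.21673932 0.09      ]
cam 473.2129796680039
dist 0.11980365638846693
dir [0.18641646 0.98247082 0.        ]
lidcorner [0.61758816 0.11873574 0.095     ]
lidc2 [ 0.58126928 -0.11754232  0.095     ]
lidback [0.79153344 0.08920811 0.095     ]
[[ 9.03543374e-01  4.28495824e-01 -8.36686147e-04]
 [ 4.28496635e-01 -9.03541303e-01  1.93588820e-03]
 [ 7.35395171e-05 -2.10767615e-03 -9.99997776e-01]]
[ 46.12546405 -40.22123499   7.09171009]
[ 46.12497134 -40.20711356  13.79169519]
```

Call:
step_arm --steps '[3.5, -3.0, 0, 0, 0, 0.08, 7, -6.1, 0, 0, 0, 0.16, 10.5, -9.1, 0, 0, 0, 0.24, 14, -12.2, 0, 0, 0, 0.32, 17.5, -15.2, 0, 0, 0, 0.4, 21, -18.3, 0, 0, 0, 0.48, 24.5, -21.3, 0, 0, 0, 0.56, 28, -24.4, 0, 0, 0, 0.63]' --jaw 0

```text
clock: 0.9
tcp_pos: [0.4378, -0.2676, 0.2309]
eef_rot: [-0.0, 0.995, -0.095, -0.0]
force: [0.2, -0.1, 0.1]
width: -0.0004
grip_force: 0.0
```

```bash
cat > g.py <<'E'
from h import *
from scipy.spatial.transform import Rotation as R
s=env.read_state();M=R.from_quat(s["eef_rot"],scalar_first=True).as_matrix()
print(s["clock"],s["tcp_pos"],s["force"],s["width"],s["joint_positions"].round(2) if hasattr(s["joint_positions"],"round") else s["joint_positions"]);print(M.round(3))
for h in(.16,.093,.078):print((M.T@(np.r_[.5325,-.0473,h]-s["tcp_pos"])*100).round(2))
E
python3 g.py
```

```text
0.9 [ 0.43780772 -0.26756841  0.23089913] [ 0.23578881 -0.14603528  0.07918613] -0.0003982879441057696 [-0.6  -0.04  1.94  0.    1.24  1.16]
[[ 0.982 -0.19  -0.   ]
 [-0.19  -0.982  0.   ]
 [-0.    -0.    -1.   ]]
[  5.12 -23.42   7.09]
[  5.13 -23.42  13.79]
[  5.13 -23.42  15.29]
```

Call:
step_arm --steps '[1.0, -4.7, 1, 0, 0, 0, 2.0, -9.4, 2, 0, 0, 0, 3.0, -14.1, 3, 0, 0, 0, 4.0, -18.8, 5, 0, 0, 0, 5.1, -23.5, 7, 0, 0, 0, 5.1, -23.5, 10, 0, 0, 0, 5.1, -23.5, 12, 0, 0, 0, 5.1, -23.5, 12, 0, 0, 0]'

```text
clock: 1.7
tcp_pos: [0.5281, -0.0468, 0.1072]
eef_rot: [-0.0, 0.996, -0.093, -0.004]
force: [-0.3, 0.1, 0.2]
width: 0.0
grip_force: 0.0
```

Run:
```python
exec(open("g.py").read())
for n in("top","side"):
    p,d=env.grab_frame(n)
    x,y=(300,160) if n=="top" else (300,80)
    cv2.imwrite(f"pics/{n}1.png",cv2.resize(p[y:y+160,x:x+180,::-1],None,fx=3,fy=3))
```

```text
1.7 [ 0.52808071 -0.04684181  0.10724134] [-0.34456401  0.09916522  0.24125478] 3.59100334927274e-05 [-0.14  0.11  2.03 -0.    1.01  1.62]
[[ 0.983 -0.185 -0.008]
 [-0.185 -0.983  0.001]
 [-0.008  0.    -1.   ]]
[ 0.4  -0.03 -5.28]
[ 0.45 -0.04  1.42]
[ 0.47 -0.04  2.92]
```

View pics/side1.png

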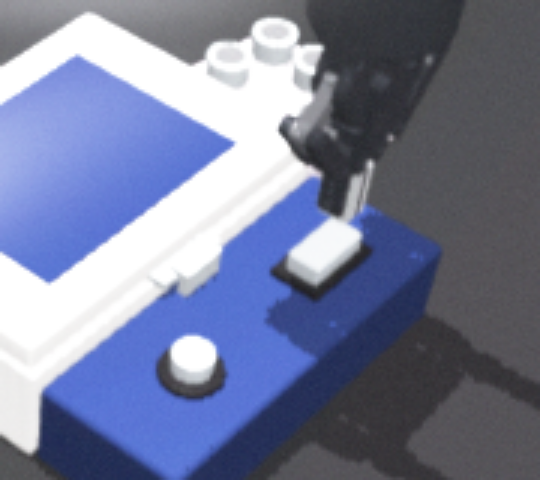

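The fingertips hang just above the release button (crop about (345,215), button about (325,248)) and clear of the start button and lid. Next I descend to just above it, then press in small steps.

Call:
step_arm --steps '[0.2, 0, 0.8, 0, 0, 0, 0.3, 0, 1.6, 0, 0, 0, 0.3, 0, 2.2, 0, 0, 0, 0.3, 0, 2.5, 0, 0, 0, 0.3, 0, 2.7, 0, 0, 0, 0.3, 0, 2.8, 0, 0, 0, 0.3, 0, 2.8, 0, 0, 0]'

```text
clock: 2.5
tcp_pos: [0.5345, -0.0487, 0.0833]
eef_rot: [0.0, 0.996, -0.093, 0.0]
force: [-0.6, -0.2, -0.7]
width: -0.0001
grip_force: 0.0
```

```bash
python3 g.py
```

```text
2.5 [ 0.53452004 -0.04865556  0.08333838] [-0.62991132 -0.22758778 -0.67233889] -5.661650493231004e-05 [-0.14  0.15  2.04 -0.    0.96  1.62]
[[ 0.983 -0.186  0.   ]
 [-0.186 -0.983 -0.   ]
 [ 0.     0.    -1.   ]]
[-0.22 -0.1  -7.67]
[-0.22 -0.1  -0.97]
[-0.22 -0.1   0.53]
```

Call:
step_arm --steps '[-0.1, 0, 0.2, 0, 0, 0, -0.1, 0, 0.35, 0, 0, 0, -0.1, 0, 0.5, 0, 0, 0, -0.1, 0, 0.55, 0, 0, 0, -0.1, 0, 0.55, 0, 0, 0]'

```text
clock: 3.0
tcp_pos: [0.5345, -0.0486, 0.0784]
eef_rot: [0.0, 0.996, -0.093, 0.001]
force: [3.2, -1.6, 4.2]
width: -0.0003
grip_force: 2.0
```

Run:
```python
exec(open("g.py").read())
p,d=env.grab_frame("side"); cv2.imwrite("pics/side2.png",p[:,:,::-1])
```

```text
3.0 [ 0.53454136 -0.04862165  0.07836962] [ 3.17158943 -1.55074867  4.15306051] -0.0002824396685804721 [-0.14  0.15  2.04 -0.    0.94  1.62]
[[ 0.983 -0.186  0.002]
 [-0.186 -0.983 -0.   ]
 [ 0.002 -0.    -1.   ]]
[-0.21 -0.09 -8.16]
[-0.22 -0.09 -1.46]
[-0.23 -0.09  0.04]
```

View pics/side2.png

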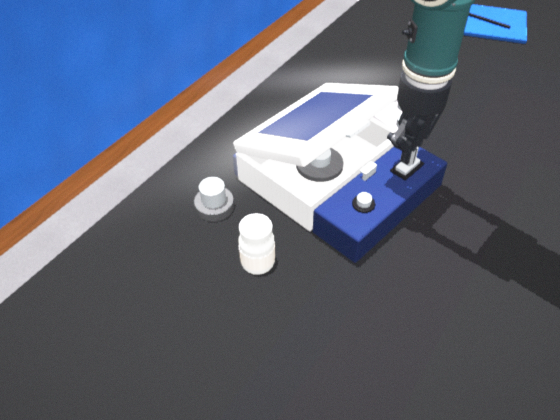

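The lid is unlatched and rising (its front edge runs near (270,150) to (390,115)), and the finger is on the pressed release button at (408,165). I'll lift straight up, then back away.

Call:
step_arm --steps '[0, 0, -1, 0, 0, 0, 0, 0, -3, 0, 0, 0, 0, 0, -6, 0, 0, 0, 0, 0, -10, 0, 0, 0, 0, 0, -14, 0, 0, 0, 0, 0, -18, 0, 0, 0, 0, 2, -20, 0, 0, 0, 0, 5, -20, 0, 0, 0]'

```text
clock: 3.85
tcp_pos: [0.5253, -0.097, 0.2821]
eef_rot: [-0.0, 0.996, -0.092, 0.003]
force: [0.1, -0.0, -0.7]
width: 0.0003
grip_force: 0.0
```

Call:
step_arm --steps '[0, 4, 0, 0, 0, 0, 0, 8, 0, 0, 0, 0, 0, 12, 0, 0, 0, 0, 0, 16, 0, 0, 0, 0, 0, 20, 0, 0, 0, 0, 0, 23, 0, 0, 0, 0, 0, 24, 0, 0, 0, 0, 0, 24, 0, 0, 0, 0]'

```text
clock: 4.65
tcp_pos: [0.4783, -0.3337, 0.2768]
eef_rot: [-0.001, 0.996, -0.095, -0.001]
force: [0.2, 0.3, 0.2]
width: 0.0004
grip_force: 0.0
```

Run:
```python
exec(open("g.py").read())
p,d=env.grab_frame("side"); cv2.imwrite("pics/side3.png",p[:,:,::-1])
```

```text
4.65 [ 0.4782959  -0.33369672  0.2768331 ] [0.17305599 0.26997008 0.1820715 ] 0.00036897359139061804 [-0.65  0.07  1.75  0.    1.33  1.11]
[[ 0.982 -0.188 -0.002]
 [-0.188 -0.982  0.002]
 [-0.003 -0.002 -1.   ]]
[ -0.04 -29.13  11.73]
[-2.000e-02 -2.912e+01  1.843e+01]
[-2.000e-02 -2.912e+01  1.993e+01]
```

View pics/side3.png

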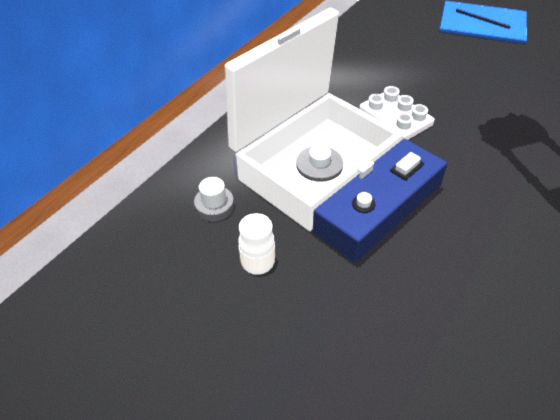

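The lid stands upright (about (285,80)), the jar is unmoved at (257,243), both buttons are up and the hand is out of the view.

```bash
python3 -c "
from workcell import env
print(env.close_job())"
```

```text
the job is handed in; nothing more can be done
None
```

The release button was pressed and the lid sprang upright and stayed open; the start button was not pressed, the jar did not move, the hand is clear, and the job was handed in at about 4.7 s.

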